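# Bring the red-dish rock round to the radiation detector

### The arm

A 7-joint arm with a two-finger parallel gripper is mounted at the origin on the work surface. World frame = base frame: x ahead of the robot, y to its left, z up, the work surface at z = 0. Lengths are in mm, angles in rad, forces in N, time in s.
With the tool pointing down it reaches from about 400 to 875 mm from the base axis. Payload 19.3 kg.
Tool frame: the origin (TCP) lies at the very end of the fingers, on their centre line; the grasp point (between the pads) lies 19 mm behind it (grip_point_offset is the z of the grasp point in the tool frame, in mm); z points along the fingers, x is the direction in which the jaws open and shut, and the axes are right-handed (so a half turn about z gives the same grasp; the last joint's range is limited). The gripper opens to 85 mm and grips with 20 to 120 N. Pads are 22 mm wide; open, the fingers measure 114 mm over their backs; the gripper's body (76 mm by 85 mm) begins 54 mm behind the grasp point. The pads swing forward as they close: fully open they stand 13 mm farther back than shut.
Start: joints at [-1.186, 0.521, -0.036, 1.599, 0.021, 1.021, -0.113], TCP at [274.568, 561.451, 231.291] pointing down, gripper open.
Joint ranges: [-2.91, 2.91], [-0.3, 2.13], [-1.5, 1.42], [0.17, 2.43], [-1.26, 4.41], [0.16, 1.93], [-2.52, 2.52]. Speed limits (rad/s): [1.89, 1.89, 2.39, 2.39, 3.01, 3.01, 3.01].

### API

Orientations are given as a 3x3 rotation matrix whose columns are the frame's x, y, z axes.
In Python, from workcell import movep, movel, goto_joints, open_gripper, clamp, wait, inverse_kinematics, read_state, camera, PlanningError, finish_job, grip_point_offset gives the robot as it stands. Calls block until the motion is done:
- movep(position, orientation): joint-space move of the TCP to a pose.
- movel(position, frame=None, max_speed=150, guard=None): straight line of the TCP; frame=None keeps the orientation; max_speed is the mean speed in mm/s. With guard (N) it stops when the force on the tool has changed by that much, and returns True; else False.
- goto_joints(angles): joint-space move.
- open_gripper() and clamp(): open the fingers fully, or close them until they stop; the grip force is fixed at half the most.
- wait(seconds).
- inverse_kinematics(position, orientation): joint angles nearest the present ones, or None.
- read_state(): the state.
- camera(name): name is "scene" or "top" or "wrist"; returns a dict with "image" (480x640x3 uint8, blue, green, red), "range_z" (480x640 float32, mm along the optical axis (not along the pixel's ray), 0 where there is no reading), "fx", "fy", "cx", "cy" (pixels), "cam_to_world" (4x4, takes a point from camera to world coordinates). Camera axes: x right, y up, looking along -z (the intrinsics and any distortion apply to the point x, -y, -z); pixel columns grow to the right and rows downward; lengths in mm; the calibration is good to about 2 mm. A picture is of the moment at which its call begins.
A pose or a line that the arm cannot do raises PlanningError and nothing moves.
- finish_job(): hands the job in, once; it reports no verdict.
The state is a dict: "time": time; "qpos": joint angles; "qvel": joint speeds; "joint_efforts": joint torques, N m; "eef_pos": TCP position; "tool_rot": TCP orientation; "ft_force": force on the tool from outside, world axes, zero at the start; "torque": the same for the moment, N m; "finger_gap": finger opening in mm.
Only numpy, scipy, OpenCV 4.12 (cv2) and the standard library are available. Lean on these libraries where they do the work, as an engineer would, in place of code of your own. Each camera call takes 0.05 s, during which the arm holds its last target. There are 200 camera calls.

### The job

Turn the sample carousel, by pushing the black pegs on its rim, until the rock in the red dish stands squarely in front of the blue radiation detector, and leave it at rest there. Turn it gently, without making it spin, and do not touch the rocks or their dishes.

Things in the scene. Friction and masses are not known exactly. Their poses are not given: they have to be found in the camera images.
- turntable (a joint): Turntable angle, rad: 0 (or a whole turn) = red dish faces the detector; grows counter-clockwise seen from above. Turns over a full turn either way, stays where left (friction 0.25 N m, about 2 N at a peg). Aluminium disc, diameter 280 mm, top at height 58 mm. Eight black pegs, diameter 14 mm, tops at 103 mm, stand at radius 127 mm, 45 deg apart, the first 22.5 deg from the red dish.
- samples: Four rocks in dishes, fixed on the turntable; not to be touched. Origin on the turntable's axis at bench height, z up; x points to the red dish, y (90 deg counter-clockwise) to a white one, -x to a blue one, -y to a white one. Dishes are 64 mm in diameter, 14 mm high, centred 72 mm from the axis; rocks reach at most 100 mm above the bench.
- red_dish (a point): Centre of the red dish that holds a pale limestone lump, 72 mm from the turntable's axis, 68 mm above the bench.
- front_mark (a point): Fixed point in front of the detector where the red dish's centre must come: 72 mm from the axis, 68 mm above the bench. The detector, fixed to the carousel's foot, is a round blue head of 90 mm diameter with yellow tape on top. Its grille faces the turntable, 152 mm from the axis in this direction; its top is at 143 mm, its bent tube reaches 235 mm from the axis.

How it is judged:
By the outcome, as a careful person would: the job done as asked, in the order asked, and still so for the second after the job is handed in, with the robot touching nothing.
It also fails if it takes over 38 s, if anything falls off the work surface, if the arm or the gripper's body presses on something with over 40 N, if the wrist force passes 120 N, or if a joint passes its speed limit or range.

## Working session

There is one attempt and no reset: what is moved stays moved. The work goes in short steps, each a Python script; the robot and the scene stay as the last script left them, time stands still between calls to the robot, and variables do not carry over. Pictures are saved under pics/ and viewed, about 8 in all and at most 12, crops included, and the job is handed in when it is done.

```bash
mkdir -p pics; ls; python3 - <<'E'
from workcell import *
import cv2,numpy as np,pickle
a=camera("top");b=camera("scene")
pickle.dump((a,b),open('c.pkl','wb'))
cv2.imwrite('pics/a.png',np.hstack([cv2.resize(a["image"],(400,300)),cv2.resize(b["image"],(400,300))]))
cv2.imwrite('pics/top.png',a["image"])
for c in(a,b):print(c["fx"],c["cx"],c["cy"],c["cam_to_world"].round(3).tolist(),[k for k in c])
s=read_state();print(s["time"],s["tool_rot"],s["finger_gap"])
E
```

```text
pics
501.3705437286327 324.19723754284354 231.57632056940284 [[-0.026, 0.994, -0.105, 556.903], [-0.999, -0.028, -0.016, 32.126], [-0.019, 0.105, 0.994, 712.428], [0.0, 0.0, 0.0, 1.0]] ['image', 'range_z', 'fx', 'fy', 'cx', 'cy', 'cam_to_world']
509.6731353807292 323.029800711691 238.29892233917425 [[0.372, -0.784, 0.496, 946.152], [0.928, 0.324, -0.185, -104.831], [-0.016, 0.529, 0.848, 627.937], [0.0, 0.0, 0.0, 1.0]] ['image', 'range_z', 'fx', 'fy', 'cx', 'cy', 'cam_to_world']
0.1 [[ 4.39348980e-01  8.98316403e-01 -3.36736788e-04]
 [ 8.98315952e-01 -4.39349099e-01 -9.05617787e-04]
 [-9.61476317e-04  9.53862231e-05 -9.99999533e-01]] 85.25889110088247
```

View pics/a.png

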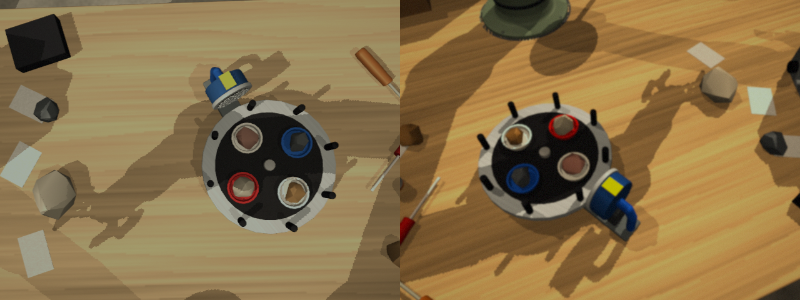

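View pics/top.png

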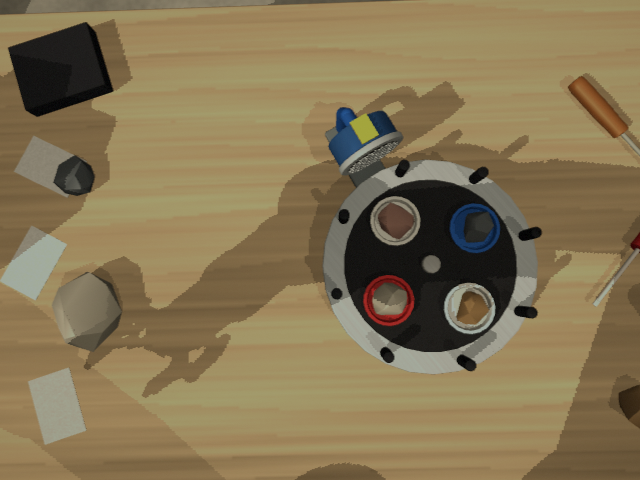

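The top view shows the disc centre near (431,267), the red dish at (388,300), and the detector head at (365,145). The red dish needs about 100° clockwise. Next I'll measure this properly.

```bash
cat > h.py <<'E'
import numpy as np,cv2
from scipy.optimize import least_squares
def ray(c,uv,z):
    uv=np.atleast_2d(uv).astype(float);T=c["cam_to_world"]
    d=np.c_[(uv[:,0]-c["cx"])/c["fx"],-(uv[:,1]-c["cy"])/c["fy"],-np.ones(len(uv))]@T[:3,:3].T
    o=T[:3,3];return o+d*((z-o[2])/d[:,2])[:,None]
def cloud(c):
    v,u=np.mgrid[:480,:640];r=c["range_z"];T=c["cam_to_world"]
    p=np.dstack([(u-c["cx"])/c["fx"]*r,-(v-c["cy"])/c["fy"]*r,-r])
    return p@T[:3,:3].T+T[:3,3]
def mask(c,name):
    h=cv2.cvtColor(c["image"],cv2.COLOR_BGR2HSV)
    lo={'blue':[(100,120,40),(125,255,255)],'yellow':[(24,150,120),(36,255,255)]}
    if name=='red':return cv2.inRange(h,(0,190,60),(6,255,255))|cv2.inRange(h,(172,190,60),(180,255,255))
    return cv2.inRange(h,*lo[name])
def circ(p):
    f=lambda q:np.hypot(p[:,0]-q[0],p[:,1]-q[1])-q[2]
    s=least_squares(f,[*p[:,:2].mean(0),np.ptp(p[:,0])/2],loss='soft_l1');return s.x,np.abs(s.fun).mean()
def red(c,centre):  # outer contour of dish rim at z=72
    m=mask(c,'red');P=cloud(c);m[(np.hypot(P[...,0]-centre[0],P[...,1]-centre[1])>125)]=0
    k=max(cv2.findContours(m,cv2.RETR_EXTERNAL,cv2.CHAIN_APPROX_NONE)[0],key=cv2.contourArea)
    return circ(ray(c,cv2.convexHull(k)[:,0],71))
E
python3 - <<'E'
import pickle,numpy as np,cv2
from h import *
for c in pickle.load(open('c.pkl','rb')):
    P=cloud(c);g=(abs(P[...,2]-58)<5)&(c["range_z"]>0)
    g=cv2.morphologyEx(g.astype(np.uint8),cv2.MORPH_OPEN,np.ones((3,3)))
    k=max(cv2.findContours(g,cv2.RETR_EXTERNAL,cv2.CHAIN_APPROX_NONE)[0],key=cv2.contourArea)
    d=circ(ray(c,k[:,0],58));C=d[0][:2];print('disc',d, 'z',np.median(P[g>0][:,2]))
    r=red(c,C);R=r[0][:2]-C;print('red',r,np.hypot(*R),np.degrees(np.arctan2(R[1],R[0])))
    rr=np.hypot(P[...,0]-C[0],P[...,1]-C[1])
    y=(mask(c,'yellow')>0)&(rr>140)&(rr<260)&(P[...,2]>100);q=P[y]
    Y=q.mean(0);D=Y[:2]-C;print('yellow',y.sum(),Y,np.hypot(*D),np.degrees(np.arctan2(D[1],D[0])))
    b=((mask(c,'blue')>0)|y)&(rr>140)&(rr<215)&(P[...,2]>110);q=P[b]
    # cylinder fit: axis horizontal direction a, offset, radius 45, height 98
    f=lambda s:np.hypot(-(q[:,0]-C[0])*np.sin(s[0])+(q[:,1]-C[1])*np.cos(s[0])-s[1],q[:,2]-s[2])-s[3]
    s=least_squares(f,[np.arctan2(D[1],D[0]),0,98,45],loss='soft_l1',f_scale=1.)
    print('cyl',b.sum(),np.degrees(s.x[0]),s.x[1:],np.abs(s.fun).mean())
    # pegs
    t=(abs(P[...,2]-101)<4)&(rr<140)&(rr>113)&(c["image"].max(2)<60)
    n,l,st,ce=cv2.connectedComponentsWithStats(t.astype(np.uint8))
    for i in range(1,n):
        if st[i,4]>8:
            p=ray(c,ce[i],103)[0,:2]-C;print(' peg',st[i,4],np.hypot(*p).round(1),np.degrees(np.arctan2(p[1],p[0])).round(1))
E
```

```text
disc (array([579.85482994, -92.74520088, 137.61651881]), np.float64(3.3446763277118414)) z 58.4880958677158
red (array([535.80315531, -36.4505959 ,  31.70625021]), np.float64(0.18799117242531044)) 71.4816940699939 128.04390362887085
yellow 457 [737.16839247  -8.15183273 142.06517203] 178.61577446934038 28.268576646362398
cyl 1549 28.141519326319237 [1.00886922e-01 1.01744198e+02 3.94172176e+01] 1.0717676547649413
 peg 96 126.0 15.7
 peg 96 125.8 -29.3
 peg 90 126.5 60.6
 peg 105 125.6 -74.4
 peg 95 126.7 105.4
 peg 103 125.5 -119.6
 peg 99 126.4 150.2
 peg 98 126.2 -164.8
disc (array([580.75358524, -95.18416392, 137.8229254 ]), np.float64(3.362941655642721)) z 58.53006857472849
red (array([534.19605853, -38.93206194,  32.89865547]), np.float64(0.7641904238981819)) 73.01987585349337 129.61314431177982
yellow 552 [736.49279925 -10.57238376 142.07594349] 177.2395444657126 28.514854157174483
cyl 1839 28.238629344393452 [  1.19471171 102.33425548  39.02195942] 1.188953998350845
 peg 57 124.0 150.3
 peg 67 124.5 -164.2
 peg 69 125.0 104.8
 peg 84 125.5 -118.9
 peg 95 126.4 60.1
 peg 118 126.4 -74.1
 peg 117 126.8 15.3
 peg 129 126.6 -29.2
```

Both views agree: centre (580,-93), detector direction 28.3°. The peg phase is 15.5°, so red is at 128.0°, and it has to turn −99.7°. I'll push the peg at −74.4° with shut fingers and stop short to look.

```bash
cat >> h.py <<'E'
C0=np.array([580.1,-93.5])
def pose(phi,z,r=130):
    a=np.radians(phi);x=np.array([-np.sin(a),np.cos(a),0]);k=np.array([0,0,-1.])
    return np.r_[C0+r*np.array([np.cos(a),np.sin(a)]),z],np.c_[x,np.cross(k,x),k]
def look(tag):
    from workcell import camera
    out=[]
    for n in("top","scene"):
        c=camera(n);cv2.imwrite(f'pics/{tag}_{n}.png',c["image"]);P=cloud(c);C=C0 if n=='top' else np.array([580.7,-94.5])
        rr=np.hypot(P[...,0]-C[0],P[...,1]-C[1])
        t=(abs(P[...,2]-101)<4)&(rr<140)&(rr>113)&(c["image"].max(2)<60)
        k,l,st,ce=cv2.connectedComponentsWithStats(t.astype(np.uint8));ps=[]
        for i in range(1,k):
            if 40<st[i,4]<140:
                p=ray(c,ce[i],103)[0,:2]-C;ps.append((np.hypot(*p).round(1),np.degrees(np.arctan2(p[1],p[0])).round(1)))
        ph=np.degrees(np.angle(np.exp(1j*np.radians([8*p[1] for p in ps])).mean()))/8
        print(n,'phase mod45 (want 5.8)',round(ph,2),ps)
        try:
            r=red(c,C);R=r[0][:2]-C;print(' red (want 28.3)',r[0].round(1),np.hypot(*R).round(1),np.degrees(np.arctan2(R[1],R[0])).round(1))
        except Exception as e:print(' red',e)
E
python3 - <<'E'
from workcell import *
from h import *
for ph in(-52,-156,-168):
    q=inverse_kinematics(*pose(ph,75));print(ph,None if q is None else np.round(q,2))
clamp();print(read_state()["time"],read_state()["finger_gap"])
movep(*pose(-52,230));print(read_state()["time"])
p,R=pose(-52,75);print('guard',movel(p,R,150,guard=15))
s=read_state();print(s["time"],s["eef_pos"],s["qpos"],s["ft_force"])
E
```

```text
-52 [ 0.06  0.81  0.23  1.54 -0.23  0.82  1.04]
-156 [-0.12  0.6   0.42  2.1  -0.47  0.53 -0.51]
-168 [-0.19  0.59  0.43  2.14 -0.5   0.51 -0.74]
0.8667 -0.4540270008174496
3.85
guard False
5.0333 [ 660.62364966 -196.17783366   75.97474116] [-0.03071129  0.83942759  0.39020599  1.5402576  -0.39046703  0.83849865
  1.16865707] [ 0.70649477 -0.91026446 -0.0870363 ]
```

```bash
python3 - <<'E'
from workcell import *
from h import *
for ph in np.linspace(-52,-154,9)[1:]:
    p,R=pose(ph,75);g=movel(p,R,50,guard=15)
    s=read_state();print(round(ph,1),g,round(s["time"],2),s["eef_pos"].round(1),s["ft_force"].round(1))
    if g:break
look('p1')
E
```

```text
-64.8 False 5.76 [ 635.9 -210.8   75.2] [-0.3  0.1 -0. ]
-77.5 False 6.48 [ 608.5 -220.3   75. ] [ 0.1 -0.1 -0.2]
-90.2 False 7.21 [ 579.7 -223.5   75. ] [ 0.1 -0.5 -0.1]
-103.0 False 7.93 [ 551.  -220.2   75. ] [-0.5 -0.6  0.2]
-115.8 False 8.66 [ 523.8 -210.6   75. ] [-0.2 -0.6 -0.2]
-128.5 False 9.38 [ 499.3 -195.3   75. ] [-0.8 -0.2 -0.7]
-141.2 False 10.11 [ 478.8 -175.    75. ] [ 0.1  0.1 -0.4]
-154.0 False 10.83 [ 463.3 -150.6   75. ] [-0.  -0.4  0. ]
top phase mod45 (want 5.8) 15.76 [(np.float64(126.2), np.float64(16.3)), (np.float64(125.0), np.float64(-28.8)), (np.float64(127.0), np.float64(61.1)), (np.float64(124.9), np.float64(-74.3)), (np.float64(127.4), np.float64(105.6)), (np.float64(125.0), np.float64(-119.7)), (np.float64(126.9), np.float64(150.2)), (np.float64(122.3), np.float64(-164.3))]
 red (want 28.3) [636.7 -48.7  31.8] 72.2 38.4
scene phase mod45 (want 5.8) 15.67 [(np.float64(123.8), np.float64(150.7)), (np.float64(124.3), np.float64(105.2)), (np.float64(125.8), np.float64(-118.5)), (np.float64(125.5), np.float64(60.0)), (np.float64(127.4), np.float64(-73.8)), (np.float64(126.5), np.float64(15.3)), (np.float64(127.1), np.float64(-29.2))]
 red (want 28.3) [634.6 -50.6  33.2] 69.5 39.2
```

View pics/p1_top.png

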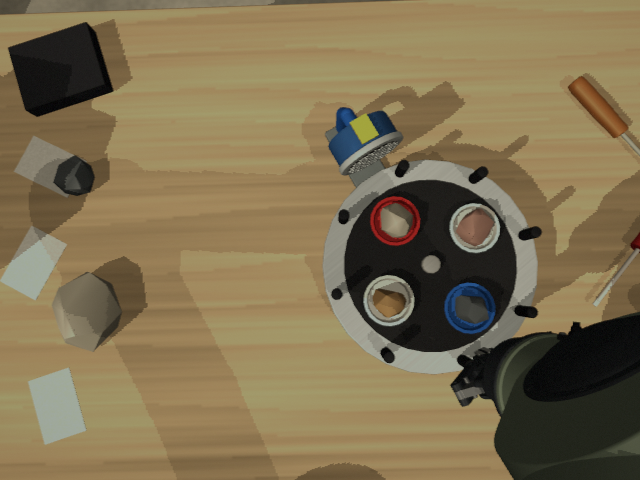

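The top view shows red at pixel (395,221), on the left below the detector, with the finger behind the peg at about (470,360). The table has turned 90°. About 9.9° is left, so I'll push that slowly, back off, lift and look again.

```bash
python3 - <<'E'
from workcell import *
from h import *
for ph,v in((-160,30),(-163.9,15)):
    p,R=pose(ph,75);print(movel(p,R,v,guard=15))
wait(.2);p,R=pose(-154,75);movel(p,R,60)
p,R=pose(-154,190);movel(p,R,150)
print(read_state()["time"],read_state()["ft_force"]);look('p2')
E
```

```text
False
False
13.9167 [-0.73535819 -0.47385031  0.58861668]
top phase mod45 (want 5.8) 5.86 [(np.float64(126.0), np.float64(6.4)), (np.float64(124.9), np.float64(-38.7)), (np.float64(126.7), np.float64(51.4)), (np.float64(125.0), np.float64(-84.2)), (np.float64(127.3), np.float64(96.0)), (np.float64(125.4), np.float64(-129.6)), (np.float64(127.2), np.float64(140.4)), (np.float64(126.2), np.float64(-174.8))]
 red (want 28.3) [643.4 -59.1  31.8] 72.1 28.5
scene phase mod45 (want 5.8) 5.89 [(np.float64(123.9), np.float64(140.7)), (np.float64(124.9), np.float64(-173.7)), (np.float64(124.7), np.float64(95.4)), (np.float64(125.8), np.float64(-128.4)), (np.float64(126.0), np.float64(50.0)), (np.float64(127.1), np.float64(-83.4)), (np.float64(126.9), np.float64(5.5)), (np.float64(127.2), np.float64(-39.0))]
 red (want 28.3) [641.3 -61.1  33.1] 69.2 28.9
```

View pics/p2_top.png

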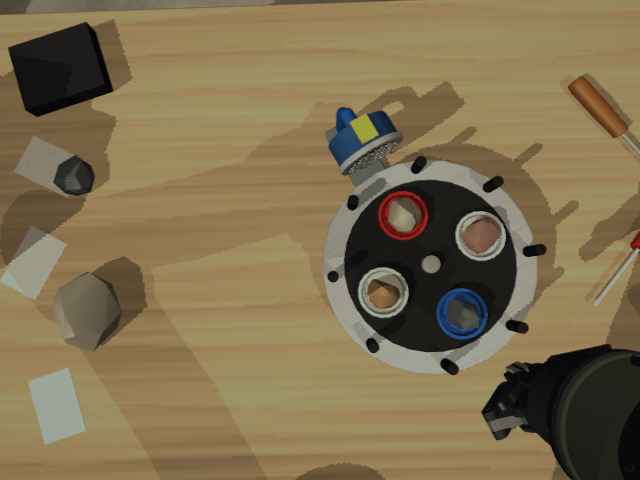

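The red dish at (403,215) stands square to the detector grille. The finger is lifted clear, at about (510,405). Red is at 28.4° and the detector at 28.3°, so I'm handing in.

```bash
python3 -c "
from workcell import *
wait(.5);finish_job()"
```

```text
the job is handed in; nothing more can be done
```

The red dish now stands in front of the detector, and the job is handed in. I turned the carousel about 99.7° clockwise by pushing one rim peg with the shut fingers. I stopped after 90° to look, made the last 9.8° slowly, then backed off and lifted clear. It took about 14.5 s of the 38 s allowed.

- **Alignment:** after lifting clear, the pegs put the red dish at 28.4° in both cameras. The detector direction is about 28.3°, with estimates from 28.1° to 28.5°.
- **Disagreement:** reading the dish rim directly gave 28.5° from the top camera and 28.9° from the scene camera. The scene camera also put the dish 69 mm from the axis instead of 72 mm, so I trusted the pegs and the top view.
- **Forces and contact:** readings between moves stayed around 1 N, and the 15 N force stop never tripped. The fingers kept to the peg circle, outside the dishes, and no contact with rocks or dishes showed in the pictures.
- **Not checked:** I took no picture after the final half-second wait before handing in.

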